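# Hang the gauge tray on the grooved rail beside the profile projector

## Robot

A 6-joint arm with a two-finger parallel gripper is mounted at the origin on the work surface. World frame = base frame: x ahead of the robot, y to its left, z up, the work surface at z = 0. Lengths are in mm, angles in rad, forces in N, time in s.
With the tool pointing down it reaches from about 300 to 775 mm from the base axis. Payload 14.6 kg.
Tool frame: the origin (TCP) lies midway between the tips of the shut fingers; the grasp point (between the pads) lies 19 mm behind it; z points along the fingers, x is the direction in which the jaws open and shut, and the axes are right-handed (so a half turn about z gives the same grasp; the last joint's range is limited). The gripper opens to 85 mm and grips with 20 to 120 N. Pads are 22 mm wide; open, the fingers measure 114 mm over their backs; the gripper's body (76 mm by 85 mm) begins 54 mm behind the grasp point. The pads swing forward as they close: fully open they stand 13 mm farther back than shut.
Start: joints at [-1.33, 0.3, 1.521, -0, 1.321, -0.067], TCP at [166.623, -524.143, 231.281] pointing down, gripper open.
Joint ranges: [-3.03, 3.03], [-0.79, 2.21], [0.23, 2.52], [-1.04, 4.18], [0, 3.07], [-2.55, 2.55]. Speed limits (rad/s): [2.22, 2.22, 2.57, 3.14, 3.14, 3.14].

## Interface

Orientations are given as a rotation vector (axis times angle).
In Python, from station import manip gives the robot as it stands.
- The arm moves only by the shell command python3 -m creep 'ROWS' [FORCE]. ROWS is JSON, a list of rows, each an object of numbers: "gripper": the gripper's target within -1 to 1 (shut at 1, half-way at 0, fully open at -1); "x", "y", "z": the shift along the tool's x, y, z in m; "wx", "wy", "wz": the turn, a rotation vector about the tool's x, y, z in degrees. A call has 1 to 10 rows; each row is the pose to reach, as a shift and turn from the pose measured when the call began, along the tool's axes at that moment; what a row does not reach only later rows make up. A row lasts 1/10 s, in which the tool goes at most 50 mm and 8.59 degrees, less where a joint would pass 70% of its speed; a pose out of reach is approached as far as the arm can. A call with a gripper value outside its range is refused whole. The fingers move at their own pace and stop on an object; FORCE is the grip in N (left out, the last holds). Time passes only in rows, so rows that repeat a pose let the fingers close. It gives the time, the measured TCP pose, the force and the opening at its end, in the units of the state.
- manip.state(): the state, without advancing time (a new reading comes with each control period).
- manip.grab_frame(name): name is "scene" or "top" or "wrist"; returns the picture (400x640x3 uint8, red, green, blue); there is no depth.
- manip.camera_model(name): a dict with "vfov" (degrees; the focal length in pixels is half the picture's height over the tangent of half this angle, whatever the lens; pixels are square), "cx", "cy" (the principal point, pixels), "view" (4x4, takes a point from world to camera coordinates). Camera axes: x right, y down, z forward; pixel columns grow to the right and rows downward; lengths in mm; the calibration is good to about 2 mm. A picture is of the moment at which its call begins: read the wrist's pose just before it. camera_model takes no time and is no camera call; for the wrist camera it gives the pose at the moment of the call.
- manip.job_done(): hands the job in, once; it reports no verdict.
The state is a dict: "time": time; "joints": joint angles; "dq": joint speeds; "joint_efforts": joint torques, N m; "position": TCP position; "eef_rot": TCP orientation; "force": force on the tool from outside, world axes, zero at the start; "wrist_torque": the same for the moment, N m; "finger_gap": opening from 0.0 (shut) to 1.0 (fully open).
Only numpy, scipy, OpenCV 4.12 (cv2) and the standard library are available. Lean on these libraries where they do the work, as an engineer would, in place of code of your own. Each camera call takes 0.05 s, during which the arm holds its last target. There are 200 camera calls.

## Task

Hang the loose hook-backed tray on the grooved rail, in the free place above the blank card plate: tip its front up and feed the hook into the groove, then swing the front down and press gently until the sprung catch clicks and the tray hangs level with its back flat against the rail. Do not force the rail, leave everything else where it is, and let go.

Things in the scene. Friction and masses are not known exactly. Their poses are not given: they have to be found in the camera images.
- tray_grip (a point): Centre of the black grip fin of the loose aluminium tray (0.2 to 0.45 kg, 85 deep, 90 wide). Tray axes: x from hooked back to front, y across, z up. Fin: 12 thick (y), 30 long (x), top 14 above this point, 36 clear at each side. Tray's outer back face at x -55, underside at z -66, side walls 22 high. Behind the back face: the hook above, a catch nose below. Sizes in mm.
- tray_hook (a point): Middle of the top edge of the hook lip (tray axes), 64 behind, 24 above the fin's centre. Hook, 60 wide: a 4 thick tongue runs 11 back from the back face, underside at z -4 from the fin's centre; at its end a 4 thick lip (x -66 to -62) stands up to 28 above the tongue's underside. It enters the groove only with the front tipped up 40 to 50 degrees; it jams below about 35.
- tray_nose (a point): Middle of the catch nose (tray axes): a round bar 7 thick, 44 wide, 9 behind the tray's back face and 42 below the tongue's underside (64 behind, 46 below the fin's centre). Swung down, it must pass under the rail's sprung bar.
- tray_front (a point): Middle of the top edge of the tray's front wall (10 thick, 90 wide), 25 in front of and 36 below the fin's centre (tray axes): the spot to press. Hooked in and let go, the tray rests on the sprung bar, front up by about 0.13 rad; pressing down here with some 10 N (well under 20), through about 10 mm, makes it click and drop home.
- stand: White rack stand (base 137 x 310 x 8) carrying an aluminium rail 300 long with a groove along it. Origin on the bench below the middle of the rail's front face; x out of that face (away from the robot), y along the rail, z up. Face: plane x = 0; rail 30 deep, its flat top 44 above the groove's floor, bottom 76 below. Seated tray: level, back face at x = 0, tongue on the groove's floor.
- groove (a point): Nominal middle of the front edge of the groove's floor, 105 above the bench (stand's axes). The rail is set by hand: its true height is up to 15 higher or lower, not told here: find it by touch (e.g. on the rail's top). Mouth 18 high; above it a front lip 5 thick (x -5 to 0), 26 high, behind which the hook lip rises; the space behind reaches x -26 and 38 above the floor. The floor is 30 deep.
- catch (a point): Nominal middle of the rail's sprung bar (same height error as the groove): 6 thick, axis 4 behind the face, 38 below the groove's floor, in a slot 30 to 52 below that floor. It springs up 2 to 3 mm to let the tray's nose pass under it, then holds the nose.
- place: Blank card plate (12 x 60) lying on the rack's base, 50 in front of the rail's face, in the middle (along y) of the free place; origin at its centre, stand's axes. The other place, 150 away along the rail, is taken by a similar hung tray (76 wide, fixed).
- beaker: Bystander: glass beaker, 60 mm across, 75 mm high; origin at the centre of its underside; to be left alone.
- ring_gauge: Bystander: steel ring gauge, 60 mm across, 18 mm high; origin at the centre of its underside; to be left alone.
- granite_block: Bystander: dark block 50 x 70 x 40 mm; origin at the centre of its underside; to be left alone.
- screwdriver: Bystander: screwdriver lying on the bench; origin at the centre of its underside or along its handle; to be left alone.
- bottle: Bystander: amber bottle, 60 mm across, 130 mm high; origin at the centre of its underside; to be left alone.
- gauge_box: Bystander: closed dark wooden box 100 x 150 x 35 mm; origin at the centre of its underside; to be left alone.
- plain_tray: Bystander: white open tray 120 x 90 x 30 mm without a hook; origin at the centre of its underside; to be left alone.

How it is judged (in metres and radians):
On the way:
1. the hook lip is inside the groove, behind the rail's front lip, with the tray still tilted front up by more than 0.15 rad (x of tray_hook in the frame of stand below -0.006 m and z of tray_hook in the frame of stand between 0.085 and 0.165 m and angle between tray_grip's own z axis and vertical above 0.15 rad and horizontal distance between tray_grip and place below 0.055 m), for 0.1 s.
At the end, for the whole second after the job is handed in: The tray hangs clicked home, still and let go: level within 0.06 rad, square to the rail within 0.07 rad, hook in the groove, fin centre 55 mm from the rail's face within 7 mm and 109 mm above the bench within 18 mm (as the rail is set), within 18 mm of the free place's middle along the rail (x of tray_grip in the frame of stand between 0.048 and 0.062 m and z of tray_grip in the frame of stand between 0.091 and 0.127 m and y of tray_grip in the frame of place between -0.018 and 0.018 m and angle between tray_grip's own z axis and vertical below 0.06 rad and angle between the x axis of tray_grip and the x axis of stand, either way round below 0.07 rad and x of tray_hook in the frame of stand between -0.016 and -0.004 m and linear speed of tray below 0.02 m/s); the robot touches nothing.
It fails at once if the tray is pressed against the rail with more than 80 N (contact force between tray and rail above 80 N).
It fails at once if one of the other loose things is moved more than 15 mm (distance of any of beaker, ring_gauge, granite_block, screwdriver, bottle, gauge_box, plain_tray from where it was at the start of the episode above 0.015 m).
It also fails if it takes over 67 s, if anything falls off the work surface, if the arm or the gripper's body presses on something with over 40 N, if the wrist force passes 120 N, or if a joint passes its speed limit or range.

## Working session

There is one attempt and no reset: what is moved stays moved. The work goes in short steps, Python scripts to look and compute and a shell command to move; the robot and the scene stay as the last step left them, time stands still between calls to the robot, and variables do not carry over. Pictures are saved under pics/ and viewed, about 8 in all and at most 12, crops included, and the job is handed in when it is done.

```bash
ls; mkdir -p pics; python3 - <<'E'
from station import manip
import cv2
print(manip.state())
for n in("scene","top"):
    m=manip.camera_model(n);print(n,m)
    cv2.imwrite(f"pics/{n}0.png",manip.grab_frame(n)[:,:,::-1])
E
```

```text
pics
{'time': 0.0, 'joints': array([-1.32959675e+00,  3.00494854e-01,  1.52162636e+00, -2.57132697e-06,
        1.32069254e+00, -6.66198381e-02]), 'dq': array([-5.61287692e-05,  6.47008253e-04, -6.85324612e-04, -2.72634718e-04,
       -6.26734349e-04,  9.41325045e-04]), 'joint_efforts': array([ 1.47366256e-03, -5.43497658e+01, -3.61790657e+01, -4.02159662e-05,
        3.93553841e-03, -3.96605151e-05]), 'position': array([ 166.56627301, -523.9099841 ,  230.68913021]), 'eef_rot': array([-2.53510389e+00,  1.85416599e+00,  1.47152770e-03]), 'force': array([ 0.25944521, -0.85043848,  0.33778503]), 'wrist_torque': array([-0.0406038 , -0.03034948,  0.0488373 ]), 'finger_gap': 1.0003200712710396}
scene {'vfov': 54.08475615225343, 'cx': 316.04863478627226, 'cy': 196.0789964066802, 'view': array([[-6.42807920e-01,  7.66026771e-01, -9.82007602e-04,
         3.73138679e+02],
       [ 6.15816689e-01,  5.15996515e-01, -5.95413639e-01,
        -2.69390818e+02],
       [-4.55596075e-01, -3.83341340e-01, -8.03418716e-01,
         1.43546010e+03],
       [ 0.00000000e+00,  0.00000000e+00,  0.00000000e+00,
         1.00000000e+00]])}
top {'vfov': 48.71610010020985, 'cx': 320.6870353518487, 'cy': 204.19351480337718, 'view': array([[-1.96779221e-02, -9.99803866e-01,  2.23812872e-03,
        -1.23504259e+01],
       [-9.96551601e-01,  1.94333320e-02, -8.06675356e-02,
         5.76271880e+02],
       [ 8.06082197e-02, -3.81778025e-03, -9.96738551e-01,
         1.53185776e+03],
       [ 0.00000000e+00,  0.00000000e+00,  0.00000000e+00,
         1.00000000e+00]])}
```

View pics/scene0.png

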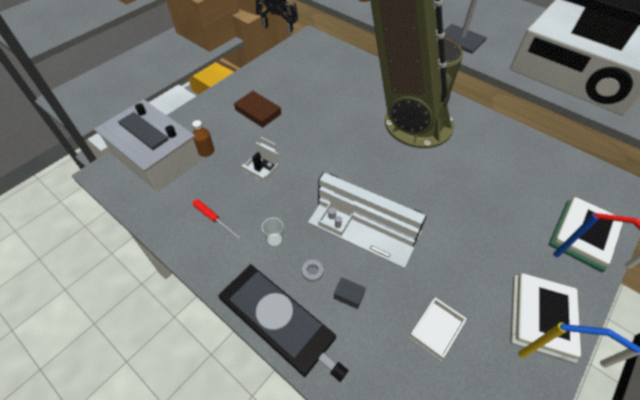

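View pics/top0.png

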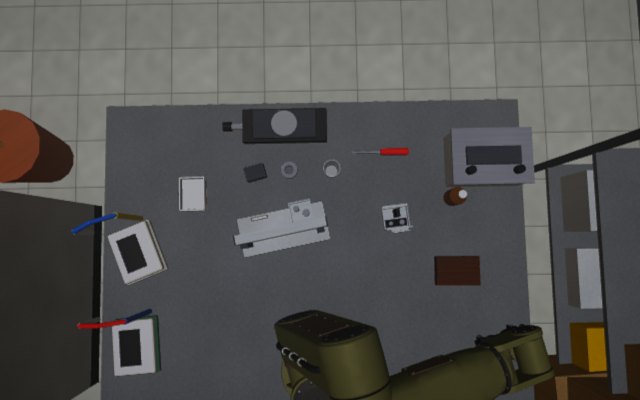

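The rack is at top-view (282,228), with the taken place on the right and the free place on the left. The loose tray is at (396,217). I'll enlarge both.

```bash
python3 - <<'E'
import cv2,numpy as np
t=cv2.imread("pics/top0.png");s=cv2.imread("pics/scene0.png")
f=lambda im,x,y,w,h,k:cv2.resize(im[y:y+h,x:x+w],None,fx=k,fy=k,interpolation=cv2.INTER_CUBIC)
a=f(t,230,196,100,60,5);b=f(t,376,196,50,50,6);b=cv2.copyMakeBorder(b,0,0,0,0,0)
c=f(s,305,165,125,100,4);d=f(s,235,130,50,50,6)
H=np.zeros((600,800,3),np.uint8)
H[:300,:500]=a;H[:300,500:800]=b;H[300:600,:500]=c[100:400] if 0 else cv2.resize(c,(375,300)).repeat(1,1) if 0 else c[60:360];H[300:600,500:]=d
cv2.imwrite("pics/c1.png",H)
E
```

```text
(no output)
```

View pics/c1.png

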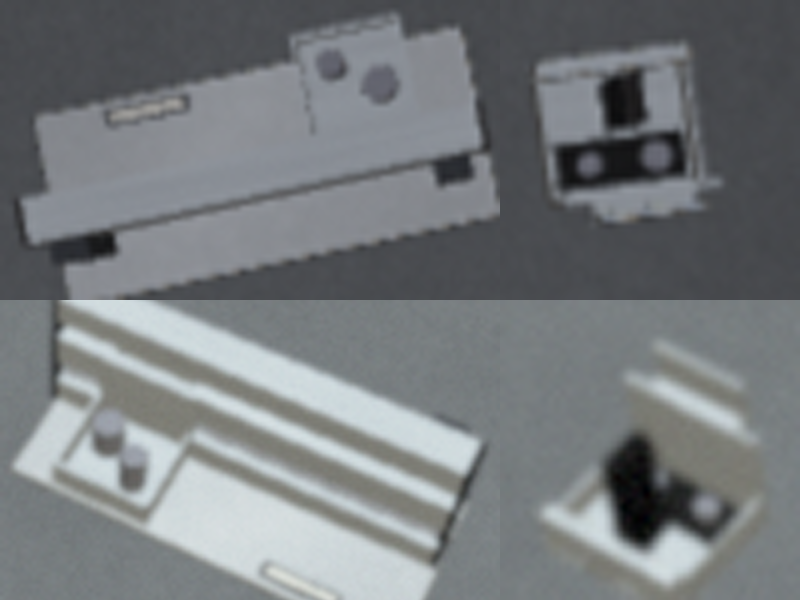

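Top view: base front corners are at (237.4,219) and (322.6,201.4), and the back-left corner is at (244,255.6). The card is at (259.4,217.8). The tray fin is at (396.7,212.5), with the hook side towards the robot.

```bash
cat > h.py <<'E'
import numpy as np,cv2
from station import manip
from scipy.spatial.transform import Rotation as R
def ray(n,uv,m=None,H=400):
    m=m or manip.camera_model(n);f=H/2/np.tan(np.radians(m["vfov"])/2)
    V=m["view"];Rm=V[:3,:3];c=-Rm.T@V[:3,3]
    return c,Rm.T@np.array([(uv[0]-m["cx"])/f,(uv[1]-m["cy"])/f,1])
def at(n,uv,z,m=None):
    c,d=ray(n,uv,m);return c+d*(z-c[2])/d[2]
def proj(m,p):
    f=200/np.tan(np.radians(m["vfov"])/2);q=m["view"][:3,:3]@p+m["view"][:3,3]
    return np.round([m["cx"]+f*q[0]/q[2],m["cy"]+f*q[1]/q[2]],1)
def goto(pos,rv_or_R):
    "print shift m (tool axes) and turn deg from current pose to target TCP"
    s=manip.state();Rc=R.from_rotvec(s["eef_rot"])
    Rt=rv_or_R if isinstance(rv_or_R,R) else R.from_rotvec(rv_or_R)
    d=Rc.inv().apply(np.array(pos)-s["position"])/1000;w=(Rc.inv()*Rt).as_rotvec(degrees=True)
    print("shift",d.round(4),"turn",w.round(2),"|d|",np.linalg.norm(d).round(3),np.linalg.norm(w).round(1))
def toolR(yaw,pitch=0,flip=1):
    """tray axes yaw (rad about z); pitch deg>0 = tool z leans to tray +x. tool x = flip*tray y"""
    xt=np.array([np.cos(yaw),np.sin(yaw),0]);yt=np.array([-xt[1],xt[0],0]);p=np.radians(pitch)
    z=np.sin(p)*xt+np.array([0,0,-np.cos(p)]);x=flip*yt
    return R.from_matrix(np.c_[x,np.cross(z,x),z])
E
python3 - <<'E'
from h import *
for nm,uv,z in[("FL",(237.4,219),8),("FR",(322.6,201.4),8),("BL",(244,255.6),8),("card",(259.4,217.8),8),("fin",(396.7,212.5),80),
 ("tfL",(376+537/6,196+70/6),30),("tfR",(376+690/6,196+45/6),30),("hookL",(376+597/6,196+217/6),90),("hookR",(376+705/6,196+204/6),90),
 ("railL",(230+20/5,196+200/5),149),("railR",(230+480/5,196+108/5),149)]:
    print(nm,at("top",uv,z).round(1))
s=manip.state();M=R.from_rotvec(s["eef_rot"]).as_matrix();print(M.round(3))
m=manip.camera_model("wrist");print(m["vfov"],(-m["view"][:3,:3].T@m["view"][:3,3]).round(1),m["view"][:3,:3].round(2))
E
```

```text
FL [530.3 272.5   8. ]
FR [587.  -30.7   8. ]
BL [400.9 249.8   8. ]
card [533.  194.5   8. ]
fin [ 538.1 -280.3   80. ]
tfL [ 553.3 -530.9   30. ]
tfR [ 566.2 -621.1   30. ]
hookL [ 466.3 -540.7   90. ]
hookR [ 472.3 -601.5   90. ]
railL [468.6 257.5 149. ]
railR [522.  -39.4 149. ]
[[ 0.303 -0.953 -0.   ]
 [-0.953 -0.303  0.001]
 [-0.001 -0.    -1.   ]]
66.18477099001011 [ 241.4 -500.7  373.7] [[ 0.3  -0.95 -0.  ]
 [-0.91 -0.29  0.31]
 [-0.29 -0.09 -0.95]]
```

```bash
python3 - <<'E'
from h import *
for nm,uv,z in[("tfL",(382.2,207.7),30),("tfR",(407.7,203.5),30),("hookL",(392.2,232.2),90),("hookR",(410.2,230),90)]:print(nm,at("top",uv,z).round(1))
goto((530,-281,220),toolR(.165,0,-1))
E
```

```text
tfL [ 558.9 -238.9   30. ]
tfR [ 571.9 -328.8   30. ]
hookL [ 471.7 -261.3   90. ]
hookR [ 477.8 -321.9   90. ]
shift [-0.1214 -0.4199  0.0109] turn [0.   0.06 8.18] |d| 0.437 8.2
```

```bash
python3 -m creep '[{"x":-0.121,"y":-0.42,"z":0.01,"wz":8.2},{"x":-0.121,"y":-0.42,"z":0.01,"wz":8.2},{"x":-0.121,"y":-0.42,"z":0.01,"wz":8.2},{"x":-0.121,"y":-0.42,"z":0.01,"wz":8.2},{"x":-0.121,"y":-0.42,"z":0.01,"wz":8.2},{"x":-0.121,"y":-0.42,"z":0.01,"wz":8.2},{"x":-0.121,"y":-0.42,"z":0.01,"wz":8.2},{"x":-0.121,"y":-0.42,"z":0.01,"wz":8.2},{"x":-0.121,"y":-0.42,"z":0.01,"wz":8.2},{"x":-0.121,"y":-0.42,"z":0.01,"wz":8.2}]' 60
python3 - <<'E'
from h import *
import pickle
s=manip.state();m=manip.camera_model("wrist");im=manip.grab_frame("wrist")
pickle.dump(m,open("w1.pkl","wb"));cv2.imwrite("pics/w1.png",im[:,:,::-1]);print(s["time"],s["position"],m["cx"],m["cy"])
E
```

```text
0.1 [ 166.57338442 -523.95267075  230.78299513] 317.66449042989746 196.40128219144776invalid input
```

View pics/w1.png

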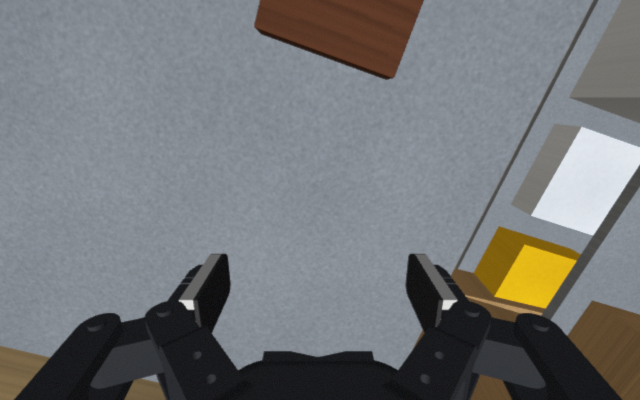

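The move was refused, so the arm did not move. The rows probably need every key.

```bash
python3 -m creep '[{"gripper":-1,"x":-0.121,"y":-0.42,"z":0.01,"wx":0,"wy":0,"wz":8.2},{"gripper":-1,"x":-0.121,"y":-0.42,"z":0.01,"wx":0,"wy":0,"wz":8.2},{"gripper":-1,"x":-0.121,"y":-0.42,"z":0.01,"wx":0,"wy":0,"wz":8.2},{"gripper":-1,"x":-0.121,"y":-0.42,"z":0.01,"wx":0,"wy":0,"wz":8.2},{"gripper":-1,"x":-0.121,"y":-0.42,"z":0.01,"wx":0,"wy":0,"wz":8.2},{"gripper":-1,"x":-0.121,"y":-0.42,"z":0.01,"wx":0,"wy":0,"wz":8.2},{"gripper":-1,"x":-0.121,"y":-0.42,"z":0.01,"wx":0,"wy":0,"wz":8.2},{"gripper":-1,"x":-0.121,"y":-0.42,"z":0.01,"wx":0,"wy":0,"wz":8.2},{"gripper":-1,"x":-0.121,"y":-0.42,"z":0.01,"wx":0,"wy":0,"wz":8.2},{"gripper":-1,"x":-0.121,"y":-0.42,"z":0.01,"wx":0,"wy":0,"wz":8.2}]' 60
python3 - <<'E'
from h import *
import pickle
s=manip.state();m=manip.camera_model("wrist");im=manip.grab_frame("wrist")
pickle.dump(m,open("w1.pkl","wb"));cv2.imwrite("pics/w2.png",im[:,:,::-1]);print(s["time"],s["position"],m["cx"],m["cy"])
E
```

```text
time: 1.15
position: [533.0, -278.3, 220.0]
eef_rot: [-2.4, 2.025, 0.003]
force: [-1.4, -0.7, -0.8]
finger_gap: 1.0
1.15 [ 532.99517396 -278.31729767  220.04847927] 317.66449042989746 196.40128219144776
```

View pics/w2.png

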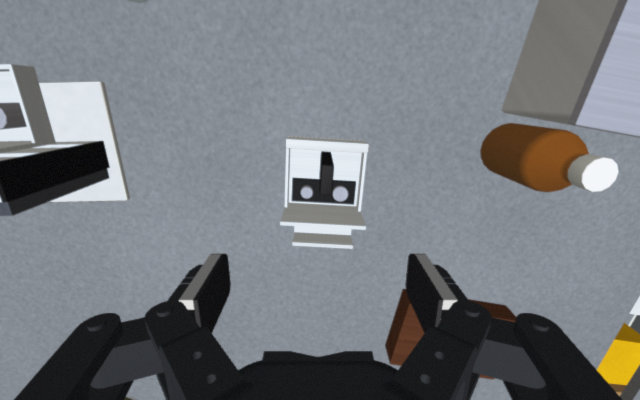

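```bash
python3 - <<'E'
import cv2
t=cv2.imread("pics/w2.png");cv2.imwrite("pics/c2.png",cv2.resize(t[130:255,265:390],None,fx=4.8,fy=4.8,interpolation=cv2.INTER_CUBIC))
E
```

```text
(no output)
```

View pics/c2.png

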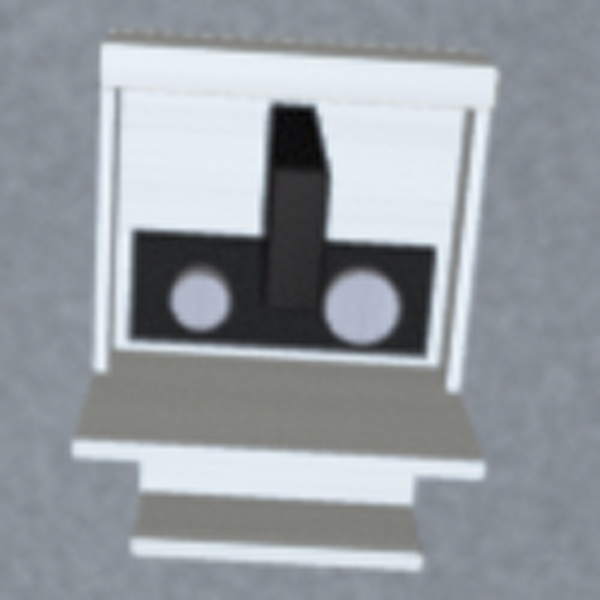

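The crop shows the fin top as (270,165), (328,168), (322,308) and (264,303). The front wall's outer top edge runs (103,42)–(497,68), and the lip's rear top edge runs (133,555)–(422,570).

```bash
python3 - <<'E'
from h import *
import pickle
from scipy.optimize import least_squares
m=pickle.load(open("w1.pkl","rb"))
P=np.array([[15,6,14],[15,-6,14],[-15,-6,14],[-15,6,14],[30,45,-36],[30,-45,-36],[20,45,-36],[20,-45,-36],[-66,30,24],[-66,-30,24],[-62,30,24],[-62,-30,24]],float)
C=np.array([[270,165],[328,168],[322,308],[264,303],[103,42],[497,68],[102,85],[495,105],[133,555],[422,570],[133,540],[422,557]])/4.8+[265,130]-0.4
def f(q):
    X=R.from_euler("z",q[2]).apply(P)+[q[0],q[1],q[3]]
    return np.concatenate([proj(m,x) for x in X])-C.ravel() if 0 else np.concatenate([np.array(pj(x)) for x in X])-C.ravel()
F=200/np.tan(np.radians(m["vfov"])/2)
def pj(p):
    q=m["view"][:3,:3]@p+m["view"][:3,3];return m["cx"]+F*q[0]/q[2],m["cy"]+F*q[1]/q[2]
r=least_squares(f,[538,-280,.16,66]);print(r.x.round(3));print(r.fun.reshape(-1,2).round(1).tolist())
E
```

```text
[ 5.38129e+02 -2.86033e+02  1.13000e-01  6.55250e+01]
[[0.3, -0.3], [0.9, -0.2], [-0.1, 1.0], [-0.4, 1.4], [-0.7, -0.0], [0.5, -0.6], [-0.7, 0.3], [-0.0, 0.8], [-0.3, -0.2], [0.0, -0.2], [-0.2, -0.8], [0.4, -1.1]]
```

```bash
python3 - <<'E'
from h import *
goto((480,180,250),toolR(.18,0,-1))
E
```

```text
shift [-0.462  -0.0261 -0.0291] turn [ 0.05  0.1  -0.7 ] |d| 0.464 0.7
```

```bash
python3 -m creep '[{"gripper":-1,"x":0,"y":0,"z":-0.03,"wx":0,"wy":0,"wz":-0.7},{"gripper":1,"x":-0.462,"y":-0.026,"z":-0.03,"wx":0,"wy":0,"wz":-0.7},{"gripper":1,"x":-0.462,"y":-0.026,"z":-0.03,"wx":0,"wy":0,"wz":-0.7},{"gripper":1,"x":-0.462,"y":-0.026,"z":-0.03,"wx":0,"wy":0,"wz":-0.7},{"gripper":1,"x":-0.462,"y":-0.026,"z":-0.03,"wx":0,"wy":0,"wz":-0.7},{"gripper":1,"x":-0.462,"y":-0.026,"z":-0.03,"wx":0,"wy":0,"wz":-0.7},{"gripper":1,"x":-0.462,"y":-0.026,"z":-0.03,"wx":0,"wy":0,"wz":-0.7},{"gripper":1,"x":-0.462,"y":-0.026,"z":-0.03,"wx":0,"wy":0,"wz":-0.7},{"gripper":1,"x":-0.462,"y":-0.026,"z":-0.03,"wx":0,"wy":0,"wz":-0.7},{"gripper":1,"x":-0.462,"y":-0.026,"z":-0.03,"wx":0,"wy":0,"wz":-0.7}]'
python3 - <<'E'
from h import *
import pickle
for i in range(2):s=manip.state();manip.grab_frame("top")
s=manip.state();m=manip.camera_model("wrist");im=manip.grab_frame("wrist")
pickle.dump(m,open("w2.pkl","wb"));cv2.imwrite("pics/w3.png",im[:,:,::-1]);print(s["time"],s["position"])
cv2.imwrite("pics/w3b.png",cv2.resize(im[:300,:,::-1],(800,375),interpolation=cv2.INTER_CUBIC))
E
```

```text
time: 2.2
position: [480.6, 168.2, 251.1]
eef_rot: [-2.41, 2.014, 0.003]
force: [0.7, 0.2, 0.4]
finger_gap: 0.0
2.3 [480.14016488 170.93158233 250.8634386 ]
```

View pics/w3b.png

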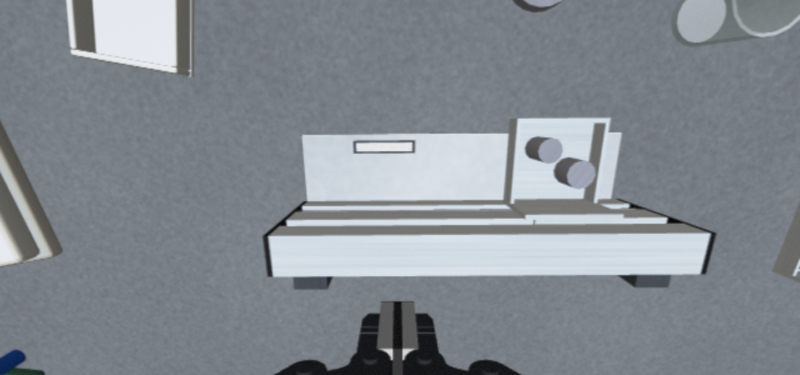

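```bash
python3 - <<'E'
from h import *
import pickle
from scipy.optimize import least_squares
m=pickle.load(open("w2.pkl","rb"))
F=200/np.tan(np.radians(m["vfov"])/2)
def pj(p):
    q=m["view"][:3,:3]@p+m["view"][:3,3];return m["cx"]+F*q[0]/q[2],m["cy"]+F*q[1]/q[2]
C=np.array([[303,135],[621,133],[273,235],[711,233],[270,276],[708,274],[384,146.5]])/1.25-.1
def f(q):
    x,y,a,zr,yc,xb=q
    P=np.array([[xb,155,8],[xb,-155,8],[0,150,zr],[0,-150,zr],[-30,150,zr],[-30,-150,zr],[50,yc,8.5]])
    X=R.from_euler("z",a).apply(P)+[x,y,0]
    return np.concatenate([pj(p) for p in X])-C.ravel()
r=least_squares(f,[490,110,.18,149,75,60]);print(r.x.round(3));print(r.fun.reshape(-1,2).round(1).tolist())
x,y,a,zr,yc,xb=r.x
print("place on face",(np.array([x,y])+R.from_euler("z",a).apply([0,yc,0])[:2]).round(1), at("wrist",C[6],8.5,m).round(1))
goto(np.r_[np.array([x,y])+R.from_euler("z",a).apply([-15,yc,0])[:2],185],toolR(a,0,-1))
E
```

```text
[4.97960e+02 1.09772e+02 1.92000e-01 1.45111e+02 7.61490e+01 6.03310e+01]
[[-0.5, 0.3], [2.1, 0.1], [-3.3, 0.2], [2.7, -0.2], [2.9, 0.3], [-3.4, 0.1], [-0.0, -0.5]]
place on face [483.5 184.5] [531.9 193.9   8.5]
shift [-0.0148  0.0092  0.0658] turn [ 0.07  0.1  -0.49] |d| 0.068 0.5
```

```bash
python3 -m creep '[{"gripper":1,"x":-0.015,"y":0.009,"z":0.03,"wx":0,"wy":0,"wz":-0.5},{"gripper":1,"x":-0.015,"y":0.009,"z":0.06,"wx":0,"wy":0,"wz":-0.5},{"gripper":1,"x":-0.015,"y":0.009,"z":0.084,"wx":0,"wy":0,"wz":-0.5},{"gripper":1,"x":-0.015,"y":0.009,"z":0.084,"wx":0,"wy":0,"wz":-0.5},{"gripper":1,"x":-0.015,"y":0.009,"z":0.084,"wx":0,"wy":0,"wz":-0.5}]'
for i in 1; do python3 -m creep '[{"gripper":1,"x":0,"y":0,"z":0.003,"wx":0,"wy":0,"wz":0},{"gripper":1,"x":0,"y":0,"z":0.006,"wx":0,"wy":0,"wz":0},{"gripper":1,"x":0,"y":0,"z":0.008,"wx":0,"wy":0,"wz":0},{"gripper":1,"x":0,"y":0,"z":0.009,"wx":0,"wy":0,"wz":0}]'; done
```

```text
time: 2.85
position: [469.4, 180.8, 167.6]
eef_rot: [-2.422, 2.0, 0.003]
force: [-0.9, 0.2, 0.6]
finger_gap: -0.001
time: 3.25
position: [469.4, 180.8, 158.7]
eef_rot: [-2.422, 2.0, 0.003]
force: [0.5, 0.1, -0.5]
finger_gap: -0.002
```

Nothing touched down to 158.7. I'll go in smaller steps, one call each so I can check the force.

```bash
python3 -m creep '[{"gripper":1,"x":0,"y":0,"z":0.003,"wx":0,"wy":0,"wz":0},{"gripper":1,"x":0,"y":0,"z":0.006,"wx":0,"wy":0,"wz":0}]'
python3 -m creep '[{"gripper":1,"x":0,"y":0,"z":0.001,"wx":0,"wy":0,"wz":0},{"gripper":1,"x":0,"y":0,"z":0.002,"wx":0,"wy":0,"wz":0}]'
```

```text
time: 3.45
position: [469.4, 180.9, 152.5]
eef_rot: [-2.422, 2.0, 0.003]
force: [-0.7, -0.2, 0.7]
finger_gap: -0.0
time: 3.65
position: [469.4, 180.9, 150.3]
eef_rot: [-2.422, 2.0, 0.003]
force: [0.2, 0.4, -0.7]
finger_gap: 0.001
```

```bash
python3 -m creep '[{"gripper":1,"x":0,"y":0,"z":0.001,"wx":0,"wy":0,"wz":0},{"gripper":1,"x":0,"y":0,"z":0.002,"wx":0,"wy":0,"wz":0}]'
```

```text
time: 3.85
position: [469.4, 180.9, 148.3]
eef_rot: [-2.422, 2.0, 0.003]
force: [-0.3, -0.3, 0.0]
finger_gap: 0.002
```

```bash
python3 -m creep '[{"gripper":1,"x":0,"y":0,"z":0.001,"wx":0,"wy":0,"wz":0},{"gripper":1,"x":0,"y":0,"z":0.0015,"wx":0,"wy":0,"wz":0}]'
```

```text
time: 4.05
position: [469.4, 180.9, 146.7]
eef_rot: [-2.422, 2.0, 0.003]
force: [-0.5, 0.4, -0.2]
finger_gap: -0.001
```

```bash
python3 -m creep '[{"gripper":1,"x":0,"y":0,"z":0.001,"wx":0,"wy":0,"wz":0},{"gripper":1,"x":0,"y":0,"z":0.0015,"wx":0,"wy":0,"wz":0}]'
```

```text
time: 4.25
position: [469.3, 180.9, 145.1]
eef_rot: [-2.422, 2.0, 0.003]
force: [0.4, -0.3, 0.7]
finger_gap: 0.002
```

```bash
python3 -m creep '[{"gripper":1,"x":0,"y":0,"z":0.001,"wx":0,"wy":0,"wz":0},{"gripper":1,"x":0,"y":0,"z":0.0015,"wx":0,"wy":0,"wz":0}]'
```

```text
time: 4.45
position: [469.3, 180.9, 143.5]
eef_rot: [-2.422, 2.0, 0.003]
force: [0.1, -0.5, 0.1]
finger_gap: 0.002
```

```bash
python3 -m creep '[{"gripper":1,"x":0,"y":0,"z":0.001,"wx":0,"wy":0,"wz":0},{"gripper":1,"x":0,"y":0,"z":0.0015,"wx":0,"wy":0,"wz":0}]'
```

```text
time: 4.65
position: [469.4, 180.9, 143.2]
eef_rot: [-2.422, 2.0, 0.002]
force: [-9.1, -2.7, 20.0]
finger_gap: -0.002
```

```bash
python3 -m creep '[{"gripper":1,"x":0,"y":0,"z":0.001,"wx":0,"wy":0,"wz":0},{"gripper":1,"x":0,"y":0,"z":0.0015,"wx":0,"wy":0,"wz":0}]'
```

```text
time: 4.85
position: [469.4, 181.0, 143.1]
eef_rot: [-2.422, 1.999, 0.002]
force: [-11.8, -4.2, 24.8]
finger_gap: 0.0
```

```bash
python3 -m creep '[{"gripper":1,"x":0,"y":0,"z":0.001,"wx":0,"wy":0,"wz":0},{"gripper":1,"x":0,"y":0,"z":0.0015,"wx":0,"wy":0,"wz":0}]'
```

```text
time: 5.05
position: [469.4, 180.9, 143.1]
eef_rot: [-2.422, 1.999, 0.001]
force: [-11.9, -4.2, 24.9]
finger_gap: -0.002
```

Contact at tip z ≈ 143.3 puts the rail 5.7 mm low, so the groove floor is at z ≈ 99.3. I'll lift off and fetch the tray with the tool leaned 25° so the gripper body clears the rail.

```bash
python3 -m creep '[{"gripper":1,"x":0,"y":0,"z":-0.05,"wx":0,"wy":0,"wz":0},{"gripper":1,"x":0,"y":0,"z":-0.08,"wx":0,"wy":0,"wz":0},{"gripper":0,"x":0,"y":0,"z":-0.08,"wx":0,"wy":0,"wz":0}]'
python3 - <<'E'
from h import *
Rg=toolR(.113,-25,-1);z=Rg.as_matrix()[:,2];g=np.array([538.1,-286,68])
print(z);goto(g+19*z-90*z,Rg)
E
```

```text
time: 5.35
position: [470.8, 181.3, 227.4]
eef_rot: [-2.417, 1.995, -0.005]
force: [-0.1, 0.0, -0.4]
finger_gap: 0.154
[-0.41992293 -0.0476543  -0.90630779]
shift [ 0.4741 -0.0067  0.0941] turn [-25.44  -0.83   4.42] |d| 0.483 25.8
```

```bash
python3 -m creep '[{"gripper":-1,"x":0.05,"y":-0.006,"z":0,"wx":0,"wy":0,"wz":4.4},{"gripper":-1,"x":0.1,"y":-0.006,"z":0,"wx":-8,"wy":0,"wz":4.4},{"gripper":-1,"x":0.15,"y":-0.006,"z":0,"wx":-16,"wy":-0.8,"wz":4.4},{"gripper":-1,"x":0.2,"y":-0.006,"z":0,"wx":-24,"wy":-0.8,"wz":4.4},{"gripper":-1,"x":0.25,"y":-0.006,"z":0,"wx":-25.4,"wy":-0.8,"wz":4.4},{"gripper":-1,"x":0.3,"y":-0.006,"z":0,"wx":-25.4,"wy":-0.8,"wz":4.4},{"gripper":-1,"x":0.35,"y":-0.006,"z":0,"wx":-25.4,"wy":-0.8,"wz":4.4},{"gripper":-1,"x":0.4,"y":-0.006,"z":0.02,"wx":-25.4,"wy":-0.8,"wz":4.4},{"gripper":-1,"x":0.44,"y":-0.006,"z":0.04,"wx":-25.4,"wy":-0.8,"wz":4.4},{"gripper":-1,"x":0.474,"y":-0.006,"z":0.06,"wx":-25.4,"wy":-0.8,"wz":4.4}]'
python3 -m creep '[{"gripper":-1,"x":0,"y":0,"z":0,"wx":0,"wy":0,"wz":0},{"gripper":-1,"x":0,"y":0,"z":0,"wx":0,"wy":0,"wz":0}]'
python3 - <<'E'
from h import *
Rg=toolR(.113,-25,-1);z=Rg.as_matrix()[:,2];g=np.array([538.1,-286,68])
goto(g+19*z,Rg);print(manip.state()["joints"].round(2))
E
```

```text
time: 6.35
position: [566.6, -285.3, 164.3]
eef_rot: [2.078, -1.857, -0.412]
force: [-0.5, 0.3, -0.2]
finger_gap: 1.002
time: 6.55
position: [566.0, -285.6, 162.6]
eef_rot: [2.077, -1.857, -0.416]
force: [-0.2, -0.1, -0.2]
finger_gap: 0.996
shift [-0.0025 -0.015   0.1164] turn [ 0.14  0.13 -0.06] |d| 0.117 0.2
[-0.44  0.77  1.03 -0.23  1.72  1.03]
```

```bash
python3 -m creep '[{"gripper":-1,"x":-0.0025,"y":-0.015,"z":0.02,"wx":0,"wy":0,"wz":0},{"gripper":-1,"x":-0.0025,"y":-0.015,"z":0.055,"wx":0,"wy":0,"wz":0},{"gripper":-1,"x":-0.0025,"y":-0.015,"z":0.085,"wx":0,"wy":0,"wz":0},{"gripper":-1,"x":-0.0025,"y":-0.015,"z":0.105,"wx":0,"wy":0,"wz":0},{"gripper":-1,"x":-0.0025,"y":-0.015,"z":0.1165,"wx":0,"wy":0,"wz":0},{"gripper":-1,"x":-0.0025,"y":-0.015,"z":0.1165,"wx":0,"wy":0,"wz":0},{"gripper":0.4,"x":-0.0025,"y":-0.015,"z":0.1165,"wx":0,"wy":0,"wz":0},{"gripper":0.4,"x":-0.0025,"y":-0.015,"z":0.1165,"wx":0,"wy":0,"wz":0},{"gripper":0.4,"x":-0.0025,"y":-0.015,"z":0.1165,"wx":0,"wy":0,"wz":0}]' 60
python3 -m creep '[{"gripper":1,"x":0,"y":0,"z":0,"wx":0,"wy":0,"wz":0},{"gripper":1,"x":0,"y":0,"z":0,"wx":0,"wy":0,"wz":0},{"gripper":1,"x":0,"y":0,"z":0,"wx":0,"wy":0,"wz":0},{"gripper":1,"x":0,"y":0,"z":0,"wx":0,"wy":0,"wz":0},{"gripper":1,"x":0,"y":0,"z":0,"wx":0,"wy":0,"wz":0}]' 80
python3 - <<'E'
from h import *
Rg=toolR(.113,-25,-1);z=Rg.as_matrix()[:,2];g=np.array([538.1,-286,68])
goto(g+19*z,Rg)
E
```

```text
time: 7.45
position: [530.7, -286.9, 51.6]
eef_rot: [2.077, -1.857, -0.414]
force: [-0.2, -0.1, 0.3]
finger_gap: 0.511
time: 7.95
position: [530.9, -286.9, 51.9]
eef_rot: [2.078, -1.858, -0.413]
force: [2.2, 2.1, 4.0]
finger_gap: 0.126
shift [-0.0001  0.0002  0.0014] turn [ 0.03  0.06 -0.06] |d| 0.001 0.1
```

The tray is gripped (gap 10.7 mm). Next I'll compute the clearest feed path through the groove profile.

```bash
cat > plan.py <<'E'
import numpy as np,cv2
K=100
rail=np.array([(0,0),(-26,0),(-26,38),(-5,38),(-5,18),(0,18),(0,44),(-30,44),(-30,-76),(0,-76),(0,-52),(-15,-52),(-15,-30),(0,-30)],float)
tray=np.array([(-55,-4),(-66,-4),(-66,24),(-62,24),(-62,0),(-51,0),(-51,-66),(-55,-66)],float)
def dens(P,n=12):return np.concatenate([a+(b-a)*np.linspace(0,1,n,endpoint=False)[:,None] for a,b in zip(P,np.roll(P,-1,0))])
td=dens(tray);an=np.linspace(0,6.28,16);nose=np.c_[-64+3.5*np.cos(an),-46+3.5*np.sin(an)]
td=np.r_[td,nose]
rc=(rail).astype(np.float32).reshape(-1,1,2)
# signed distance field of rail
gx=np.arange(-60,60,.5);gz=np.arange(-110,80,.5)
S=np.array([[cv2.pointPolygonTest(rc,(float(x),float(z)),True) for x in gx] for z in gz],np.float32)
trc=tray.astype(np.float32).reshape(-1,1,2)
rk=dens(rail[:7],4)
def rot(P,th):c,s=np.cos(th),np.sin(th);return P@np.array([[c,s],[-s,c]])
def clear(x,z,th):
    p=rot(td,th)+[x,z]
    v=cv2.remap(-S,((p[:,0]+60)*2).astype(np.float32).reshape(-1,1),((p[:,1]+110)*2).astype(np.float32).reshape(-1,1),1,borderMode=1).ravel()
    q=rot(rk-[x,z],-th)
    w=min(-cv2.pointPolygonTest(trc,(float(a),float(b)),True) for a,b in q)
    return min(v.min(),w)
E
python3 - <<'E'
from plan import *
from scipy.optimize import minimize
# entry at 45deg: lip band centre u=4.6, sweep v of lip top
for deg in(42,45,48):
  th=np.radians(deg)
  for adv in(-25,-15,-5,0):   # start points along insertion
    v=35+adv;best=max((clear(*( -rot(np.array([[-64.,24]]),th)[0]+rot(np.array([[u,v]]),th)[0]),th),u) for u in np.arange(0,10,.5))
    print(deg,adv,np.round(best,2))
x,z=-rot(np.array([[-64.,24]]),np.radians(45))[0]+rot(np.array([[4.6,34]]),np.radians(45))[0]
for deg in range(45,-1,-3):
    th=np.radians(deg);b=(-9,)
    for dx in np.arange(-4,4.1,.5):
        for dz in np.arange(-4,4.1,.5):
            c=clear(x+dx,z+dz,th)-.001*(abs(dx)+abs(dz))
            if c>b[0]:b=(c,x+dx,z+dz)
    c,x,z=b;h=rot(np.array([[-64.,24]]),th)[0]
    print(deg,"clear %.2f fin %.1f %.1f hook %.1f %.1f"%(c,x,z,h[0]+x,h[1]+z))
E
```

```text
42 -25 [1.5 3.5]
42 -15 [1.5 3.5]
42 -5 [2.16 3.  ]
42 0 [-1.17  7.5 ]
45 -25 [1.78 4.  ]
45 -15 [1.78 4.  ]
45 -5 [1.78 4.  ]
45 0 [-0.78  7.5 ]
48 -25 [2. 4.]
48 -15 [2. 4.]
48 -5 [1.36 4.5 ]
48 0 [-0.36  8.  ]
45 clear 2.08 fin 43.9 51.6 hook -18.3 23.3
42 clear 2.04 fin 45.9 49.6 hook -17.7 24.6
39 clear 2.04 fin 47.9 47.1 hook -16.9 25.5
36 clear 2.04 fin 49.4 44.1 hook -16.4 25.9
33 clear 2.09 fin 50.9 41.6 hook -15.8 26.8
30 clear 2.08 fin 51.9 38.6 hook -15.5 27.4
27 clear 2.04 fin 52.9 35.6 hook -15.0 27.9
24 clear 2.07 fin 53.9 32.6 hook -14.3 28.5
21 clear 2.16 fin 54.4 29.6 hook -13.9 29.0
18 clear 2.16 fin 54.9 26.6 hook -13.3 29.6
15 clear 2.18 fin 55.4 23.6 hook -12.6 30.2
12 clear 2.43 fin 55.4 20.1 hook -12.2 30.2
9 clear 2.42 fin 55.4 17.1 hook -11.5 30.8
6 clear 1.91 fin 55.9 13.1 hook -10.2 30.3
3 clear 1.46 fin 55.9 11.6 hook -9.2 32.2
0 clear 0.93 fin 55.9 9.6 hook -8.1 33.6
```

```bash
cat >> h.py <<'E'
O=np.array([483.5,184.5,99.3]);A=.187
def loadgrip():
    import json;d=json.load(open("grip.json"));return np.array(d["p"]),R.from_rotvec(d["r"])
def trayto(x,z,deg,y=0,dyaw=0):
    "fin at stand x, z above floor, tilt deg front-up"
    p,Rg=loadgrip();Rt=R.from_euler("zy",[A+dyaw,-np.radians(deg)])
    fin=O+R.from_euler("z",A).apply([x,y,z]);Rtool=Rt*Rg.inv()
    goto(fin-Rtool.apply(p),Rtool)
def traynow():
    p,Rg=loadgrip();s=manip.state();Rc=R.from_rotvec(s["eef_rot"]);fin=s["position"]+Rc.apply(p)
    Rt=Rc*Rg;q=R.from_euler("z",-A).apply(fin-O);e=Rt.as_euler("ZYX",degrees=True)
    print("t",s["time"],"fin in stand",q.round(1),"yaw-A %.2f tilt %.2f roll %.2f"%(e[0]-np.degrees(A),-e[1],e[2]),"F stand",R.from_euler("z",-A).apply(s["force"]).round(1))
E
python3 - <<'E'
from h import *
import json
s=manip.state();Rc=R.from_rotvec(s["eef_rot"])
p=Rc.inv().apply(np.array([538.1,-286,66])-s["position"]);print(p)
json.dump({"p":p.tolist(),"r":(Rc.inv()*R.from_euler("z",.113)).as_rotvec().tolist()},open("grip.json","w"))
traynow();trayto(80,60,45);print(Rc.inv().apply([0,0,.1]).round(3))
E
```

```text
[ -0.13206958  -0.60538161 -15.79677781]
t 7.95 fin in stand [ -33.8 -472.4  -33.3] yaw-A -4.24 tilt -0.00 roll -0.00 F stand [2.6 1.7 4. ]
shift [-0.4779 -0.0424 -0.1215] turn [44.51  7.75 -0.84] |d| 0.495 45.2
[-0.     0.042 -0.091]
```

```bash
python3 -m creep '[{"gripper":1,"x":0,"y":0.004,"z":-0.009,"wx":0,"wy":0,"wz":0},{"gripper":1,"x":0,"y":0.015,"z":-0.033,"wx":0,"wy":0,"wz":0},{"gripper":1,"x":0,"y":0.034,"z":-0.073,"wx":0,"wy":0,"wz":0},{"gripper":1,"x":0,"y":0.053,"z":-0.114,"wx":0,"wy":0,"wz":0},{"gripper":1,"x":0,"y":0.072,"z":-0.155,"wx":0,"wy":0,"wz":0},{"gripper":1,"x":0,"y":0.08,"z":-0.172,"wx":0,"wy":0,"wz":0},{"gripper":1,"x":0,"y":0.08,"z":-0.172,"wx":0,"wy":0,"wz":0}]' 80
python3 - <<'E'
from h import *
traynow();trayto(90,160,45)
E
```

```text
time: 8.65
position: [531.7, -287.3, 244.9]
eef_rot: [2.079, -1.86, -0.406]
force: [0.3, -0.7, -2.5]
finger_gap: 0.126
t 8.65 fin in stand [ -33.2 -472.9  159.7] yaw-A -4.25 tilt 0.26 roll -0.16 F stand [ 0.1 -0.8 -2.5]
shift [-0.4791 -0.0897 -0.042 ] turn [44.26  7.58 -0.88] |d| 0.489 44.9
```

```bash
python3 -m creep '[{"gripper":1,"x":-0.03,"y":-0.005,"z":-0.003,"wx":3,"wy":0.5,"wz":0},{"gripper":1,"x":-0.07,"y":-0.013,"z":-0.006,"wx":7,"wy":1.2,"wz":0},{"gripper":1,"x":-0.115,"y":-0.021,"z":-0.01,"wx":11,"wy":2,"wz":-0.2},{"gripper":1,"x":-0.16,"y":-0.03,"z":-0.014,"wx":15,"wy":2.6,"wz":-0.3},{"gripper":1,"x":-0.205,"y":-0.038,"z":-0.018,"wx":19,"wy":3.3,"wz":-0.4},{"gripper":1,"x":-0.25,"y":-0.047,"z":-0.022,"wx":23,"wy":4,"wz":-0.5},{"gripper":1,"x":-0.295,"y":-0.055,"z":-0.026,"wx":27,"wy":4.7,"wz":-0.5},{"gripper":1,"x":-0.34,"y":-0.064,"z":-0.03,"wx":31,"wy":5.4,"wz":-0.6},{"gripper":1,"x":-0.385,"y":-0.072,"z":-0.034,"wx":36,"wy":6.1,"wz":-0.7},{"gripper":1,"x":-0.43,"y":-0.08,"z":-0.038,"wx":40,"wy":6.8,"wz":-0.8}]'
python3 -m creep '[{"gripper":1,"x":0,"y":0,"z":0,"wx":0,"wy":0,"wz":0},{"gripper":1,"x":0,"y":0,"z":0,"wx":0,"wy":0,"wz":0}]'
python3 - <<'E'
from h import *
traynow();trayto(90,60,45);trayto(90,160,45)
E
```

```text
time: 9.65
position: [570.9, 151.5, 243.0]
eef_rot: [-2.269, 1.951, -0.395]
force: [1.0, -0.4, -3.6]
finger_gap: 0.126
time: 9.85
position: [569.8, 152.2, 240.8]
eef_rot: [-2.274, 1.951, -0.392]
force: [0.1, -0.3, -3.0]
finger_gap: 0.127
t 9.85 fin in stand [ 75.4 -45.6 156.8] yaw-A 2.87 tilt 39.67 roll -8.85 F stand [ 0.  -0.3 -3. ]
shift [-0.0571  0.0103  0.0909] turn [4.45 0.8  0.05] |d| 0.108 4.5
shift [-0.0454 -0.0154 -0.0051] turn [4.45 0.8  0.05] |d| 0.048 4.5
```

```bash
sed -i 's/from_euler("zy"/from_euler("ZY"/' h.py; python3 - <<'E'
from h import *
traynow();trayto(90,60,45);trayto(90,160,45)
E
```

```text
t 9.85 fin in stand [ 75.4 -45.6 156.8] yaw-A 2.87 tilt 39.67 roll -8.85 F stand [ 0.  -0.3 -3. ]
shift [-0.0593  0.0101  0.0907] turn [ 5.14 -7.33 -0.63] |d| 0.109 9.0
shift [-0.0476 -0.0156 -0.0052] turn [ 5.14 -7.33 -0.63] |d| 0.05 9.0
```

```bash
python3 -m creep '[{"gripper":1,"x":-0.024,"y":-0.008,"z":-0.003,"wx":2.5,"wy":-3.7,"wz":-0.3},{"gripper":1,"x":-0.0476,"y":-0.0156,"z":-0.005,"wx":5.1,"wy":-7.3,"wz":-0.6},{"gripper":1,"x":-0.051,"y":-0.007,"z":0.025,"wx":5.1,"wy":-7.3,"wz":-0.6},{"gripper":1,"x":-0.055,"y":0.002,"z":0.058,"wx":5.1,"wy":-7.3,"wz":-0.6},{"gripper":1,"x":-0.0593,"y":0.01,"z":0.0907,"wx":5.1,"wy":-7.3,"wz":-0.6},{"gripper":1,"x":-0.0593,"y":0.01,"z":0.0907,"wx":5.1,"wy":-7.3,"wz":-0.6},{"gripper":1,"x":-0.0593,"y":0.01,"z":0.0907,"wx":5.1,"wy":-7.3,"wz":-0.6}]'
python3 - <<'E'
from h import *
import pickle
traynow();trayto(67,60,45)
m=manip.camera_model("wrist");im=manip.grab_frame("wrist");s=manip.grab_frame("scene")
pickle.dump(m,open("w4.pkl","wb"))
out=np.zeros((600,640,3),np.uint8);out[:300]=im[100:400,:,::-1];out[300:]=cv2.resize(s[140:260,260:500],(640,320),interpolation=2)[:300,:,::-1]
cv2.imwrite("pics/w4.png",out)
E
```

```text
time: 10.55
position: [577.1, 201.0, 144.5]
eef_rot: [-2.198, 1.826, -0.319]
force: [0.8, 0.4, -2.6]
finger_gap: 0.129
t 10.55 fin in stand [90.2 -1.  60.3] yaw-A -0.09 tilt 44.89 roll -0.04 F stand [ 0.8  0.2 -2.6]
shift [-0.001   0.0219 -0.0076] turn [ 0.11 -0.07 -0.1 ] |d| 0.023 0.2
```

View pics/w4.png

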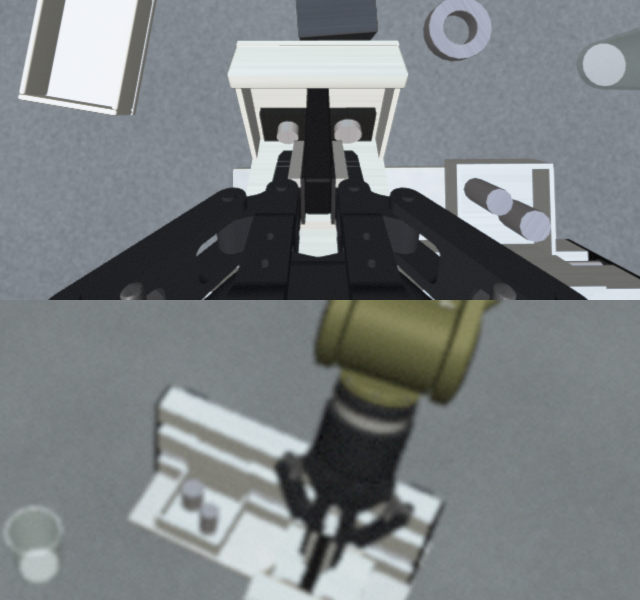

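```bash
python3 -m creep '[{"gripper":1,"x":0,"y":0.0105,"z":-0.0036,"wx":0,"wy":0,"wz":0},{"gripper":1,"x":0,"y":0.0205,"z":-0.0071,"wx":0,"wy":0,"wz":0},{"gripper":1,"x":0,"y":0.0205,"z":-0.0071,"wx":0,"wy":0,"wz":0}]'
python3 -m creep '[{"gripper":1,"x":0,"y":0.001,"z":-0.0003,"wx":0,"wy":0,"wz":0},{"gripper":1,"x":0,"y":0.0019,"z":-0.0006,"wx":0,"wy":0,"wz":0}]';python3 -c "from h import *;traynow()"
```

```text
time: 10.95
position: [555.2, 197.5, 146.7]
eef_rot: [-2.195, 1.823, -0.321]
force: [0.0, -0.6, -2.8]
finger_gap: 0.124
time: 11.15
position: [553.2, 197.2, 147.0]
eef_rot: [-2.195, 1.822, -0.322]
force: [0.3, 0.7, -2.5]
finger_gap: 0.132
t 11.15 fin in stand [66.  -0.3 62.7] yaw-A -0.07 tilt 45.16 roll 0.00 F stand [ 0.4  0.7 -2.5]
```

```bash
python3 -m creep '[{"gripper":1,"x":0,"y":0.0005,"z":-0.0002,"wx":0,"wy":0,"wz":0},{"gripper":1,"x":0,"y":0.0012,"z":-0.0004,"wx":0,"wy":0,"wz":0}]';python3 -c "from h import *;traynow()"
```

```text
time: 11.35
position: [552.0, 197.0, 146.9]
eef_rot: [-2.195, 1.822, -0.322]
force: [-0.3, -0.2, -2.6]
finger_gap: 0.129
t 11.35 fin in stand [64.8 -0.3 62.7] yaw-A -0.06 tilt 45.16 roll -0.00 F stand [-0.3 -0.1 -2.6]
```

```bash
python3 -m creep '[{"gripper":1,"x":0,"y":0.0005,"z":-0.0002,"wx":0,"wy":0,"wz":0},{"gripper":1,"x":0,"y":0.0012,"z":-0.0004,"wx":0,"wy":0,"wz":0}]';python3 -c "from h import *;traynow()"
```

```text
time: 11.55
position: [550.8, 196.8, 146.8]
eef_rot: [-2.195, 1.822, -0.322]
force: [0.9, -0.6, -2.6]
finger_gap: 0.129
t 11.55 fin in stand [63.5 -0.3 62.6] yaw-A -0.07 tilt 45.15 roll 0.00 F stand [ 0.8 -0.8 -2.6]
```

```bash
python3 -m creep '[{"gripper":1,"x":0,"y":0.0005,"z":-0.0002,"wx":0,"wy":0,"wz":0},{"gripper":1,"x":0,"y":0.0012,"z":-0.0004,"wx":0,"wy":0,"wz":0}]';python3 -c "from h import *;traynow()"
```

```text
time: 11.75
position: [550.0, 196.7, 147.1]
eef_rot: [-2.194, 1.821, -0.323]
force: [6.2, 1.2, -3.2]
finger_gap: 0.126
t 11.75 fin in stand [62.7 -0.3 62.9] yaw-A -0.07 tilt 45.24 roll 0.01 F stand [ 6.4  0.  -3.2]
```

```bash
python3 -m creep '[{"gripper":1,"x":0,"y":0.0005,"z":-0.0002,"wx":0,"wy":0,"wz":0},{"gripper":1,"x":0,"y":0.0012,"z":-0.0004,"wx":0,"wy":0,"wz":0}]';python3 -c "from h import *;traynow()"
```

```text
time: 11.95
position: [549.7, 196.6, 147.6]
eef_rot: [-2.192, 1.82, -0.325]
force: [11.6, 3.0, -6.1]
finger_gap: 0.126
t 11.95 fin in stand [62.4 -0.3 63.4] yaw-A -0.08 tilt 45.41 roll 0.03 F stand [12.   0.8 -6.1]
```

```bash
python3 -m creep '[{"gripper":1,"x":0,"y":0.0005,"z":-0.0002,"wx":0,"wy":0,"wz":0},{"gripper":1,"x":0,"y":0.0012,"z":-0.0004,"wx":0,"wy":0,"wz":0}]';python3 -c "from h import *;traynow()"
```

```text
time: 12.15
position: [549.6, 196.6, 148.4]
eef_rot: [-2.189, 1.818, -0.328]
force: [12.6, 2.0, -6.3]
finger_gap: 0.13
t 12.15 fin in stand [62.2 -0.2 64.1] yaw-A -0.09 tilt 45.62 roll 0.05 F stand [12.8 -0.3 -6.3]
```

Contact at fin x 62.9 against an expected 63.5–63.6 means the face is 0.7 mm nearer the robot than estimated. I'll correct that, back off and go below the mouth.

```bash
sed -i 's/O=np.array.*;A/O=np.array([482.8,184.4,99.3]);A/' h.py; python3 - <<'E'
from h import *
traynow();trayto(85,62,45);trayto(85,24,45);trayto(71.9,23.8,45)
E
```

```text
t 12.15 fin in stand [62.9 -0.3 64.1] yaw-A -0.09 tilt 45.62 roll 0.05 F stand [12.8 -0.3 -6.3]
shift [-0.0003 -0.0197  0.0097] turn [-0.62  0.01 -0.06] |d| 0.022 0.6
shift [-0.0002 -0.0064  0.0453] turn [-0.62  0.01 -0.06] |d| 0.046 0.6
shift [-0.0002  0.006   0.0409] turn [-0.62  0.01 -0.06] |d| 0.041 0.6
```

```bash
python3 -m creep '[{"gripper":1,"x":0,"y":-0.0197,"z":0.0097,"wx":-0.6,"wy":0,"wz":0},{"gripper":1,"x":0,"y":-0.013,"z":0.027,"wx":-0.6,"wy":0,"wz":0},{"gripper":1,"x":0,"y":-0.0064,"z":0.045,"wx":-0.6,"wy":0,"wz":0},{"gripper":1,"x":0,"y":0,"z":0.043,"wx":-0.6,"wy":0,"wz":0},{"gripper":1,"x":0,"y":0.006,"z":0.041,"wx":-0.6,"wy":0,"wz":0},{"gripper":1,"x":0,"y":0.006,"z":0.041,"wx":-0.6,"wy":0,"wz":0},{"gripper":1,"x":0,"y":0.006,"z":0.041,"wx":-0.6,"wy":0,"wz":0}]'
python3 - <<'E'
from h import *
traynow()
for k in (.33,.67,1):trayto(71.9-28*k,23.8+27.8*k,45)
E
```

```text
time: 12.85
position: [558.5, 198.5, 109.2]
eef_rot: [-2.195, 1.822, -0.32]
force: [0.2, 0.2, -2.8]
finger_gap: 0.132
t 12.85 fin in stand [72.2 -0.1 24.9] yaw-A -0.09 tilt 45.13 roll 0.07 F stand [ 0.2  0.1 -2.8]
shift [-0.0001  0.0062 -0.0108] turn [-0.13  0.03 -0.06] |d| 0.012 0.1
shift [-0.0001  0.0119 -0.023 ] turn [-0.13  0.03 -0.06] |d| 0.026 0.1
shift [-0.0001  0.0174 -0.0348] turn [-0.13  0.03 -0.06] |d| 0.039 0.1
```

```bash
python3 -m creep '[{"gripper":1,"x":0,"y":0.003,"z":-0.0054,"wx":0,"wy":0,"wz":0},{"gripper":1,"x":0,"y":0.0062,"z":-0.0108,"wx":0,"wy":0,"wz":0},{"gripper":1,"x":0,"y":0.009,"z":-0.0168,"wx":0,"wy":0,"wz":0},{"gripper":1,"x":0,"y":0.0119,"z":-0.023,"wx":0,"wy":0,"wz":0},{"gripper":1,"x":0,"y":0.0119,"z":-0.023,"wx":0,"wy":0,"wz":0}]'
python3 - <<'E'
from h import *
traynow();trayto(43.9,51.6,45)
E
```

```text
time: 13.35
position: [539.6, 195.0, 127.7]
eef_rot: [-2.194, 1.821, -0.321]
force: [-0.1, -0.0, -2.7]
finger_gap: 0.125
t 13.35 fin in stand [52.9 -0.  43.4] yaw-A -0.09 tilt 45.20 roll 0.08 F stand [-0.1 -0.  -2.7]
shift [-0.      0.0057 -0.0108] turn [-0.2   0.04 -0.05] |d| 0.012 0.2
```

```bash
python3 -m creep '[{"gripper":1,"x":0,"y":0.0028,"z":-0.0054,"wx":0,"wy":0,"wz":0},{"gripper":1,"x":0,"y":0.0056,"z":-0.0106,"wx":0,"wy":0,"wz":0},{"gripper":1,"x":0,"y":0.0056,"z":-0.0106,"wx":0,"wy":0,"wz":0}]'
python3 - <<'E'
from h import *
traynow();trayto(43.9,51.6,45);trayto(47.9,47.1,39);trayto(50.9,41.6,33);trayto(52.9,35.6,27)
E
```

```text
time: 13.65
position: [530.6, 193.3, 136.3]
eef_rot: [-2.194, 1.821, -0.322]
force: [1.1, -0.4, -3.5]
finger_gap: 0.13
t 13.65 fin in stand [43.7 -0.  52.1] yaw-A -0.09 tilt 45.23 roll 0.08 F stand [ 1.  -0.6 -3.5]
shift [0.     0.0001 0.0005] turn [-0.23  0.04 -0.05] |d| 0.0 0.2
shift [ 0.     -0.0005  0.0059] turn [-6.23  0.05 -0.04] |d| 0.006 6.2
shift [0.     0.0002 0.0118] turn [-12.23   0.06  -0.03] |d| 0.012 12.2
shift [0.     0.002  0.0176] turn [-18.23   0.07  -0.02] |d| 0.018 18.2
```

The hook is inside with no contact force. Now I swing down in steps.

```bash
python3 -m creep '[{"gripper":1,"x":0,"y":-0.0003,"z":0.003,"wx":-3,"wy":0,"wz":0},{"gripper":1,"x":0,"y":-0.0005,"z":0.0059,"wx":-6.2,"wy":0,"wz":0},{"gripper":1,"x":0,"y":-0.0002,"z":0.009,"wx":-9.2,"wy":0,"wz":0},{"gripper":1,"x":0,"y":0.0002,"z":0.0118,"wx":-12.2,"wy":0,"wz":0},{"gripper":1,"x":0,"y":0.0002,"z":0.0118,"wx":-12.2,"wy":0,"wz":0}]'
python3 - <<'E'
from h import *
traynow();trayto(50.9,41.6,33);trayto(52.9,35.6,27);trayto(54.4,29.6,21);trayto(55.4,23.6,15)
E
```

```text
time: 14.15
position: [534.9, 194.1, 124.8]
eef_rot: [-2.332, 1.935, -0.132]
force: [-0.1, 0.1, -2.9]
finger_gap: 0.129
t 14.15 fin in stand [51.4 -0.1 41.2] yaw-A -0.08 tilt 32.98 roll 0.08 F stand [-0.1  0.1 -2.9]
shift [-0.0001  0.0005 -0.0005] turn [ 0.02  0.06 -0.04] |d| 0.001 0.1
shift [-0.0001  0.001   0.0056] turn [-5.98  0.07 -0.03] |d| 0.006 6.0
shift [-0.0001  0.0019  0.0114] turn [-11.98   0.08  -0.02] |d| 0.012 12.0
shift [-0.0001  0.0034  0.017 ] turn [-1.798e+01  9.000e-02 -1.000e-02] |d| 0.017 18.0
```

```bash
python3 -m creep '[{"gripper":1,"x":0,"y":0.0007,"z":0.0026,"wx":-3,"wy":0,"wz":0},{"gripper":1,"x":0,"y":0.001,"z":0.0056,"wx":-6,"wy":0,"wz":0},{"gripper":1,"x":0,"y":0.0015,"z":0.0085,"wx":-9,"wy":0,"wz":0},{"gripper":1,"x":0,"y":0.0019,"z":0.0114,"wx":-12,"wy":0,"wz":0},{"gripper":1,"x":0,"y":0.0019,"z":0.0114,"wx":-12,"wy":0,"wz":0}]'
python3 - <<'E'
from h import *
traynow();trayto(55.4,23.6,15);trayto(55.4,20.1,12);trayto(55.4,15,9)
E
```

```text
time: 14.65
position: [534.9, 194.0, 112.6]
eef_rot: [2.376, -1.972, -0.072]
force: [0.8, -0.5, -2.3]
finger_gap: 0.122
t 14.65 fin in stand [54.7 -0.1 29. ] yaw-A -0.06 tilt 20.98 roll 0.07 F stand [ 0.7 -0.7 -2.3]
shift [-0.0001  0.0005  0.0052] turn [-5.98  0.08 -0.02] |d| 0.005 6.0
shift [-0.0001  0.0011  0.0086] turn [-8.98  0.08 -0.01] |d| 0.009 9.0
shift [-0.0001  0.0016  0.0135] turn [-11.98   0.09  -0.  ] |d| 0.014 12.0
```

```bash
python3 -m creep '[{"gripper":1,"x":0,"y":0.0003,"z":0.0026,"wx":-3,"wy":0,"wz":0},{"gripper":1,"x":0,"y":0.0005,"z":0.0052,"wx":-6,"wy":0,"wz":0},{"gripper":1,"x":0,"y":0.0011,"z":0.0086,"wx":-9,"wy":0,"wz":0},{"gripper":1,"x":0,"y":0.0014,"z":0.0115,"wx":-11,"wy":0,"wz":0},{"gripper":1,"x":0,"y":0.0014,"z":0.0115,"wx":-11,"wy":0,"wz":0}]'
python3 - <<'E'
from h import *
traynow();trayto(55.4,14.7,9);trayto(55,12.5,7.5)
E
```

```text
time: 15.15
position: [533.7, 193.8, 100.8]
eef_rot: [2.258, -1.874, -0.246]
force: [5.7, 1.4, -5.5]
finger_gap: 0.128
t 15.15 fin in stand [56.4 -0.1 16.6] yaw-A -0.04 tilt 10.22 roll 0.08 F stand [ 5.9  0.3 -5.5]
shift [-0.0001  0.0008  0.0021] turn [-1.22  0.09 -0.01] |d| 0.002 1.2
shift [-0.0001  0.0011  0.0043] turn [-2.72  0.09 -0.  ] |d| 0.004 2.7
```

The nose now rests on the sprung bar (a few N), so I release and back off.

```bash
python3 -m creep '[{"gripper":0.5,"x":0,"y":0,"z":0,"wx":0,"wy":0,"wz":0},{"gripper":0,"x":0,"y":0,"z":0,"wx":0,"wy":0,"wz":0},{"gripper":-0.6,"x":0,"y":0,"z":0,"wx":0,"wy":0,"wz":0},{"gripper":-0.6,"x":0,"y":0,"z":0,"wx":0,"wy":0,"wz":0},{"gripper":-0.6,"x":0,"y":0,"z":-0.03,"wx":0,"wy":0,"wz":0},{"gripper":-0.6,"x":0,"y":0,"z":-0.07,"wx":0,"wy":0,"wz":0},{"gripper":1,"x":0,"y":0,"z":-0.11,"wx":0,"wy":0,"wz":0},{"gripper":1,"x":0,"y":0,"z":-0.11,"wx":0,"wy":0,"wz":0}]'
python3 - <<'E'
from h import *
import pickle
m=manip.camera_model("wrist");im=manip.grab_frame("wrist");s=manip.grab_frame("scene")
print(manip.state()["position"],manip.state()["force"])
pickle.dump(m,open("w5.pkl","wb"))
out=np.zeros((600,640,3),np.uint8);out[:300]=im[50:350,:,::-1];out[300:]=cv2.resize(s[140:260,260:500],(640,320),interpolation=2)[:300,:,::-1]
cv2.imwrite("pics/w5.png",out)
E
```

```text
time: 15.95
position: [563.5, 199.3, 212.6]
eef_rot: [2.264, -1.879, -0.239]
force: [-0.3, 0.5, -0.0]
finger_gap: 0.474
[561.47422635 198.79767531 207.39896025] [-0.49337577  0.78718039 -1.53768433]
```

View pics/w5.png

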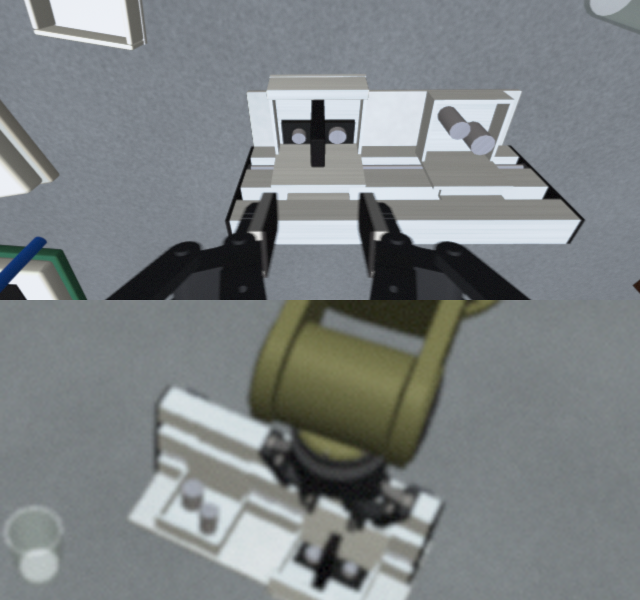

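The tray hangs in the free place, resting front-up on the bar. Next I press on the front wall with the fingers shut.

```bash
cat >> h.py <<'E'
def tcp(x,z,pitch,y=0):goto(O+R.from_euler("z",A).apply([x,y,z]),toolR(A,pitch,-1))
E
python3 - <<'E'
from h import *
tcp(90,90,7);tcp(90,0,7)
E
```

```text
shift [-0.0005 -0.0143  0.015 ] turn [21.74  0.14 -0.1 ] |d| 0.021 21.7
shift [-0.0002 -0.0372  0.102 ] turn [21.74  0.14 -0.1 ] |d| 0.109 21.7
```

```bash
python3 -m creep '[{"gripper":1,"x":0,"y":-0.014,"z":0,"wx":7,"wy":0,"wz":0},{"gripper":1,"x":0,"y":-0.014,"z":0.0,"wx":14.5,"wy":0,"wz":0},{"gripper":1,"x":0,"y":-0.014,"z":0.015,"wx":21.7,"wy":0,"wz":0},{"gripper":1,"x":0,"y":-0.025,"z":0.055,"wx":21.7,"wy":0,"wz":0},{"gripper":1,"x":0,"y":-0.036,"z":0.092,"wx":21.7,"wy":0,"wz":0},{"gripper":1,"x":0,"y":-0.036,"z":0.092,"wx":21.7,"wy":0,"wz":0},{"gripper":1,"x":0,"y":-0.036,"z":0.092,"wx":21.7,"wy":0,"wz":0}]'
python3 - <<'E'
from h import *
tcp(90,-10,7);tcp(90,-17,7);tcp(90,-27,7)
E
```

```text
time: 16.75
position: [572.4, 201.0, 109.2]
eef_rot: [-2.343, 1.946, -0.114]
force: [0.3, -0.1, 0.7]
finger_gap: 0.005
shift [-0.0003  0.0035  0.0196] turn [ 0.13  0.11 -0.12] |d| 0.02 0.2
shift [-0.0002  0.0043  0.0266] turn [ 0.13  0.11 -0.12] |d| 0.027 0.2
shift [-0.0002  0.0055  0.0365] turn [ 0.13  0.11 -0.12] |d| 0.037 0.2
```

```bash
python3 -m creep '[{"gripper":1,"x":0,"y":0.002,"z":0.011,"wx":0,"wy":0,"wz":0},{"gripper":1,"x":0,"y":0.0038,"z":0.0225,"wx":0,"wy":0,"wz":0},{"gripper":1,"x":0,"y":0.0038,"z":0.0225,"wx":0,"wy":0,"wz":0}]'
python3 -m creep '[{"gripper":1,"x":0,"y":0,"z":0.0015,"wx":0,"wy":0,"wz":0},{"gripper":1,"x":0,"y":0,"z":0.003,"wx":0,"wy":0,"wz":0}]'
```

```text
time: 17.05
position: [571.2, 200.8, 85.5]
eef_rot: [-2.344, 1.946, -0.114]
force: [1.4, 0.4, -1.2]
finger_gap: 0.001
time: 17.25
position: [572.0, 201.0, 82.9]
eef_rot: [-2.343, 1.945, -0.115]
force: [1.7, 0.6, 1.3]
finger_gap: 0.003
```

```bash
python3 -m creep '[{"gripper":1,"x":0,"y":0.0001,"z":0.001,"wx":0,"wy":0,"wz":0},{"gripper":1,"x":0,"y":0.0002,"z":0.002,"wx":0,"wy":0,"wz":0}]'
```

```text
time: 17.45
position: [572.2, 201.1, 81.2]
eef_rot: [-2.342, 1.945, -0.116]
force: [2.8, 0.5, 1.7]
finger_gap: -0.0
```

```bash
python3 -m creep '[{"gripper":1,"x":0,"y":0.0001,"z":0.001,"wx":0,"wy":0,"wz":0},{"gripper":1,"x":0,"y":0.0002,"z":0.002,"wx":0,"wy":0,"wz":0}]'
```

```text
time: 17.65
position: [572.4, 201.1, 79.4]
eef_rot: [-2.342, 1.945, -0.116]
force: [-0.1, 1.0, 6.7]
finger_gap: 0.001
```

```bash
python3 -m creep '[{"gripper":1,"x":0,"y":0.0001,"z":0.001,"wx":0,"wy":0,"wz":0},{"gripper":1,"x":0,"y":0.0002,"z":0.002,"wx":0,"wy":0,"wz":0}]'
```

```text
time: 17.85
position: [572.5, 201.3, 78.4]
eef_rot: [-2.342, 1.944, -0.116]
force: [-4.7, -1.7, 16.7]
finger_gap: -0.002
```

```bash
python3 -m creep '[{"gripper":1,"x":0,"y":0.0001,"z":0.001,"wx":0,"wy":0,"wz":0},{"gripper":1,"x":0,"y":0.0002,"z":0.002,"wx":0,"wy":0,"wz":0}]'
```

```text
time: 18.05
position: [572.6, 201.3, 77.6]
eef_rot: [-2.342, 1.944, -0.117]
force: [-6.9, -2.0, 16.5]
finger_gap: 0.004
```

```bash
python3 -m creep '[{"gripper":1,"x":0,"y":0.0001,"z":0.001,"wx":0,"wy":0,"wz":0},{"gripper":1,"x":0,"y":0.0002,"z":0.002,"wx":0,"wy":0,"wz":0}]'
```

```text
time: 18.25
position: [572.7, 201.4, 76.7]
eef_rot: [-2.341, 1.944, -0.117]
force: [-4.2, -1.4, 13.0]
finger_gap: -0.003
```

```bash
python3 -m creep '[{"gripper":1,"x":0,"y":0.0001,"z":0.001,"wx":0,"wy":0,"wz":0},{"gripper":1,"x":0,"y":0.0002,"z":0.002,"wx":0,"wy":0,"wz":0}]'
```

```text
time: 18.45
position: [572.7, 201.4, 75.5]
eef_rot: [-2.341, 1.944, -0.117]
force: [-3.0, -1.5, 8.4]
finger_gap: -0.003
```

```bash
python3 -m creep '[{"gripper":1,"x":0,"y":0.0001,"z":0.001,"wx":0,"wy":0,"wz":0},{"gripper":1,"x":0,"y":0.0002,"z":0.002,"wx":0,"wy":0,"wz":0}]'
```

```text
time: 18.65
position: [572.7, 201.5, 73.9]
eef_rot: [-2.341, 1.943, -0.117]
force: [-1.0, -0.2, 5.1]
finger_gap: -0.005
```

```bash
python3 -m creep '[{"gripper":1,"x":0,"y":0.0001,"z":0.001,"wx":0,"wy":0,"wz":0},{"gripper":1,"x":0,"y":0.0002,"z":0.002,"wx":0,"wy":0,"wz":0}]'
```

```text
time: 18.85
position: [572.7, 201.4, 71.9]
eef_rot: [-2.341, 1.943, -0.117]
force: [1.5, 0.1, 1.2]
finger_gap: -0.003
```

```bash
python3 -m creep '[{"gripper":1,"x":0,"y":0.0001,"z":0.001,"wx":0,"wy":0,"wz":0},{"gripper":1,"x":0,"y":0.0002,"z":0.002,"wx":0,"wy":0,"wz":0}]'
```

```text
time: 19.05
position: [572.4, 201.4, 69.4]
eef_rot: [-2.342, 1.944, -0.116]
force: [-0.3, -0.9, -0.4]
finger_gap: 0.0
```

The force peaked near 17 N and then fell to 0, so it clicked. A light touch a little lower will check the seat.

```bash
python3 -m creep '[{"gripper":1,"x":0,"y":0.0001,"z":0.001,"wx":0,"wy":0,"wz":0},{"gripper":1,"x":0,"y":0.0002,"z":0.002,"wx":0,"wy":0,"wz":0}]'
```

```text
time: 19.25
position: [572.3, 201.3, 67.0]
eef_rot: [-2.342, 1.944, -0.116]
force: [0.3, 0.6, -0.2]
finger_gap: 0.003
```

```bash
python3 -m creep '[{"gripper":1,"x":0,"y":0.0001,"z":0.001,"wx":0,"wy":0,"wz":0},{"gripper":1,"x":0,"y":0.0002,"z":0.002,"wx":0,"wy":0,"wz":0}]'
```

```text
time: 19.45
position: [572.5, 201.4, 65.7]
eef_rot: [-2.342, 1.944, -0.116]
force: [-6.9, -1.7, 16.1]
finger_gap: 0.0
```

```bash
python3 -m creep '[{"gripper":1,"x":0,"y":-0.005,"z":-0.03,"wx":0,"wy":0,"wz":0},{"gripper":1,"x":0,"y":-0.005,"z":-0.07,"wx":0,"wy":0,"wz":0},{"gripper":1,"x":0,"y":-0.005,"z":-0.11,"wx":0,"wy":0,"wz":0},{"gripper":1,"x":0.04,"y":-0.02,"z":-0.15,"wx":0,"wy":0,"wz":0},{"gripper":1,"x":0.06,"y":0.02,"z":-0.15,"wx":0,"wy":0,"wz":0},{"gripper":1,"x":0.06,"y":0.02,"z":-0.15,"wx":0,"wy":0,"wz":0},{"gripper":1,"x":0.06,"y":0.02,"z":-0.15,"wx":0,"wy":0,"wz":0}]'
python3 - <<'E'
from h import *
import pickle
m=manip.camera_model("wrist");im=manip.grab_frame("wrist")
pickle.dump(m,open("w6.pkl","wb"));cv2.imwrite("pics/w6f.png",im[:,:,::-1])
fin=O+R.from_euler("z",A).apply([55,0,4]);u,v=proj(m,fin).astype(int);print(u,v)
x0=int(np.clip(u-80,0,480));y0=int(np.clip(v-70,0,280));print(x0,y0)
cv2.imwrite("pics/w6.png",cv2.resize(im[y0:y0+120,x0:x0+160,::-1],None,fx=5,fy=5,interpolation=2))
E
```

```text
time: 20.15
position: [545.9, 134.6, 212.3]
eef_rot: [-2.341, 1.945, -0.117]
force: [0.2, 0.2, 0.2]
finger_gap: 0.001
247 205
167 135
```

View pics/w6.png

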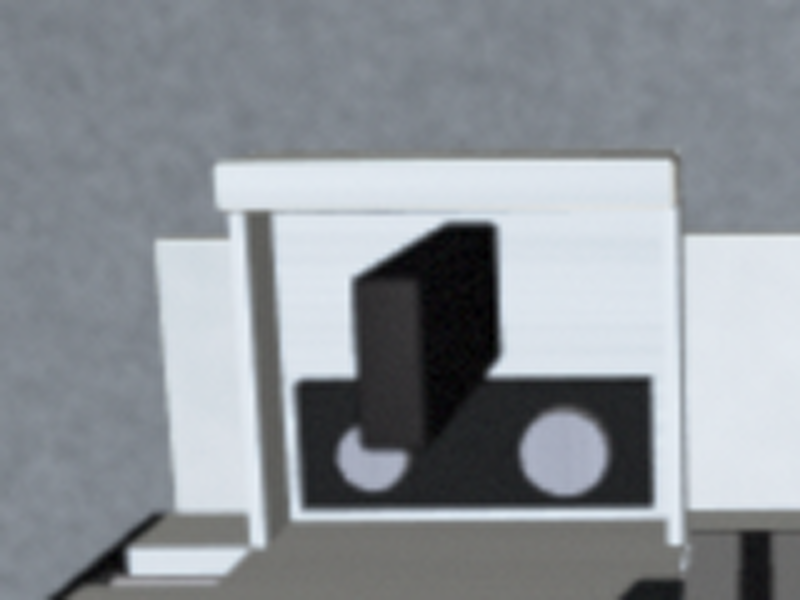

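```bash
python3 - <<'E'
from h import *
import pickle
from scipy.optimize import least_squares
m=pickle.load(open("w6.pkl","rb"))
F=200/np.tan(np.radians(m["vfov"])/2)
def pj(p):
    q=m["view"][:3,:3]@p+m["view"][:3,3];return m["cx"]+F*q[0]/q[2],m["cy"]+F*q[1]/q[2]
P=np.array([[15,6,14],[15,-6,14],[-15,-6,14],[-15,6,14],[30,45,-36],[30,-45,-36],[20,45,-36],[20,-45,-36]],float)
C=np.array([[353,280],[418,280],[422,450],[360,447],[216,160],[674,158],[218,210],[676,210]])/5+[167,135]-.4
def f(q):
    X=R.from_euler("ZY",[A+q[3],-q[4]]).apply(P)+O+R.from_euler("z",A).apply(q[:3])
    return np.concatenate([pj(x) for x in X])-C.ravel()
r=least_squares(f,[55,0,4,0,0]);print("x y z yaw tilt",r.x.round(3));print(r.fun.reshape(-1,2).round(1).tolist())
s=manip.state();print(s["time"],s["force"],s["dq"].round(3))
E
```

```text
x y z yaw tilt [ 5.5087e+01  9.0400e-01 -1.8070e+00 -5.0000e-03  2.0000e-03]
[[-0.6, -0.5], [0.8, -0.4], [1.3, 0.2], [-0.3, 0.8], [-0.2, -0.3], [-0.4, 0.4], [0.1, -0.2], [-0.8, 0.1]]
20.2 [ 0.62114262 -0.2039632  -0.57674155] [ 0.014  0.021 -0.017  0.     0.001  0.   ]
```

```bash
python3 -c "
from station import manip
print(manip.job_done())"
```

```text
the job is handed in; nothing more can be done
None
```

I hung the tray in the free place above the blank card plate, clicked it home, let go and handed the job in. No verdict was reported, so this rests on my own measurements.

**What I did:**
- I touched the rail's top and found it about 6 mm low.
- I gripped the fin with the tool leaned 25° so the gripper body would clear the rail.
- I touched the rail's face with the hook tip at about 13 N to fix its position.
- I fed the hook into the groove at 45° without contact, swung the tray down to 10° and released it onto the sprung bar.
- I pressed the front wall with shut fingers. The force peaked near 17 N in the readings, then dropped to zero as it clicked. A light press at the end met a firm stop.

**Last checks (from the wrist picture):**

| Check | Measured | Allowed |
|---|---|---|
| Tilt from level | 0.002 rad | below 0.06 |
| Out of square to the rail | 0.005 rad | below 0.07 |
| Fin centre from the rail's face | 55.1 mm | 48 to 62 |
| Offset along the rail | 0.9 mm | within 18 |
| Fin height above the bench | about 97.5 mm | 91 to 127 |

- **Still and clear:** the robot was clear of everything at about 20 s of the 67 s allowed.
- **Disagreement:** the fin height came out about 6 mm lower than the 103 mm my rail touch predicted. The final press also met its stop about 2 mm low. Both are within the allowed band, and I did not resolve the difference.
- **Not checked:** I did not measure the bystanders again at the end. No move met unexpected resistance near them.

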